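Clip the red snap hook onto the case's D-ring

TASK

Pick up the red snap hook and clip it onto the D-ring on the lid of the figure case: press its sprung gate against one leg of the ring until the leg slips inside and the gate snaps shut, with the other leg left outside. Then tug the hook gently back against the shut gate, with about 10 N, to be sure that it holds, and let go so that the hook lies flat on the lid, still clipped on. Never load the ring with more than 20 N, and leave the blue hook and the other things where they are.

Things in the scene. Friction and masses are not known exactly. Their poses are not given: they have to be found in the camera images.
- redhook_grip (a point): Centre of the red snap hook's grip block (28 x 26 x 32 mm in x, y, z), 16 mm above the hook's underside; hold it here from above. Axes: z up, x from the block towards the gate, y across. The hook starts lying flat on the table; mass about 0.12 kg. It ends in a flat steel loop in front of the block, whose shape is given under point redhook_mouth, body redhook and joint redhook_gate
- redhook_mouth (a point): Middle of the place on the red hook's gate line to press against the leg: 70 mm ahead (x) of redhook_grip on the line y = 0, 11.5 mm lower. Same axes. Keep the leg within about 4 mm of y = 0. The gate snaps shut behind the leg when the leg's centre is 19 to 24 mm inside this point (-x), the force fading just before; the spine stops the leg at 36 mm
- redhook: The red snap hook, origin on its underside below the spine, axes as redhook_grip, which lies at (-26, 0, +16) mm. A flat loop of 8 mm bar, bar centres 4.5 mm above the underside: spine along y at x = 0, end bars at y = -40 and +24 mm, front with the gate at x = +44 mm. A leg entering on y = 0 meets the spine when its centre is at x = +7.5 mm
- redhook_gate (a joint): Angle of the red hook's gate, rad: 0 shut, grows as it swings inwards (towards the spine), stop at 1.1. The brass gate (7 mm) runs in redhook axes from its hinge at y = -28 mm to its free end at y = +7 mm, by the fixed nose. A spring holds it shut: opening it with the leg takes about 4 to 10 N along x, falling to almost none at the snap
- case: Black figure case with aluminium edges, fixed to the table, 220 x 300 x 80 mm (x, y, z). Origin at the centre of its underside, z up. The flat lid is 80 mm above the table. Its front (latches, handle) is at -x
- leg_near (a point): Foot, at lid height, of the steel D-ring's leg nearer the case's front. Its x points along the ring to the far leg, away from the case's front (within 0.2 rad of the case's x), z up. The ring stands upright in the x-z plane of its own axes: two vertical legs, 7 mm diameter, 52 mm apart along x, joined by a bar on top; 38 mm tall above the lid
- leg_far (a point): Foot of the D-ring's other leg, 52 mm further along the ring's x, at lid height, same axes
- dring: The D-ring, origin at the foot of its near leg. The whole ring slides along its own x with 24 mm of play between two hard stops (drag about 1 N). It starts anywhere in that play, so where the stops are is not known: it moves when pushed or tugged until it meets a stop, and only then does the force rise. It sits within about 45 mm of the middle of the lid
- bluehook: A second snap hook like the red one but with a blue grip block; leave it alone. Origin and axes as body redhook
- fig_a: Small green figure on a 25 mm round base, 40 mm tall, standing on the lid's far left part; leave it. Origin under its base
- fig_b: Small grey figure, same size, on the lid's far right part; leave it. Origin under its base
- fig_c: Small green figure, same size, on the table; leave it. Origin under its base
- pot: Small blue paint pot, 34 mm across, 42 mm tall; leave it. Origin under it
- dicecup: Black dice cup, 76 mm across, 85 mm tall; leave it. Origin under it
- die: White 16 mm die on the table; leave it. Origin under it
Mind the look-alikes: they are no part of the job. What is shaped like the redhook but green or pink is not meant.

How it is judged:
By the outcome, as a careful person would: the job done as asked, in the order asked, and still so for the second after the job is handed in, with the robot touching nothing.
It also fails if it takes over 67 s, if anything falls off the work surface, if the arm or the gripper's body presses on something with over 40 N, if the wrist force passes 120 N, or if a joint passes its speed limit or range.

ROBOT

A 6-joint arm with a two-finger parallel gripper is mounted at the origin on the work surface. World frame = base frame: x ahead of the robot, y to its left, z up, the work surface at z = 0. Lengths are in m, angles in rad, forces in N, time in s.
With the tool pointing down it reaches from about 0.3 to 0.825 m from the base axis. Payload 5.4 kg.
Tool frame: the origin (TCP) lies between the finger pads; the fingertips stand nose_length ahead of it and the grasp point (between the pads) lies 3 mm ahead of it (nose_length is the distance from the TCP to the fingertips, in m); z points along the fingers, y is the line along which they close (so a half turn about z gives the same grasp; the last joint's range is limited). The gripper opens to 92 mm and grips with 3 to 60 N. Pads are 20 mm wide; open, the fingers measure 128 mm over their backs; the gripper's body (75 mm by 189 mm) begins 69 mm behind the grasp point.
Start: joints at [0.943, 0.158, 1.597, -0, 1.386, -0.21], TCP at [0.233, 0.526, 0.237] pointing down, gripper open.
Joint ranges: [-2.91, 2.91], [-0.94, 2.29], [0.18, 2.7], [-1.29, 4.43], [0.17, 2.64], [-3, 3]. Speed limits (rad/s): [2.57, 2.57, 3.14, 3.14, 3.14, 3.14].

INTERFACE

Orientations are given as a unit quaternion [w, x, y, z].
In Python, from station import * gives the robot as it stands.
- The arm moves only by the shell command python3 -m inch 'ROWS' [FORCE]. ROWS is JSON, a list of rows, each an object with "translation": the shift along the world's x, y, z in cm, a list of three; "rot": the turn, a rotation vector about the world's x, y, z in rad, a list of three; "grip": the closure in counts, from 0 (fully open) to 255 (shut). A call has exactly 5 rows; each row is the pose to reach, as a shift and turn from the pose commanded when the call began; what a row does not reach only later rows make up. A row lasts 1/10 s, in which the tool goes at most 50 mm and 8.59 degrees, less where a joint would pass 70% of its speed; a pose out of reach is approached as far as the arm can. A call with a gripper value outside its range is refused whole. The fingers move at their own pace and stop on an object; FORCE is the grip in N (left out, the last holds). Time passes only in rows, so rows that repeat a pose let the fingers close, or fill a call up. It gives the time, the measured TCP pose, the force, the opening and the grip force at its end, in the units of the state.
- state(): the state, without advancing time (a new reading comes with each control period).
- capture(name): name is "side" or "top" or "wrist"; returns the picture (420x560x3 uint8, red, green, blue); there is no depth.
- camera_params(name): a dict with "fx", "fy", "cx", "cy" (pixels), "world_from_camera" (4x4, takes a point from camera to world coordinates). Camera axes: x right, y down, z forward; pixel columns grow to the right and rows downward; lengths in m; the calibration is good to about 2 mm. A picture is of the moment at which its call begins: read the wrist's pose just before it. camera_params takes no time and is no camera call; for the wrist camera it gives the pose at the moment of the call.
- close_job(): hands the job in; it is judged then, once.
The state is a dict: "t": time; "joint_positions": joint angles; "qd": joint speeds; "tau": joint torques, N m; "tool_pos": TCP position; "tool_rot": TCP orientation; "contact_force": force on the tool from outside, world axes, zero at the start; "ft_torque": the same for the moment, N m; "gripper_width": finger opening in m; "grasp_force": force on a finger pad.
Only numpy, scipy, OpenCV 4.12 (cv2) and the standard library are available. Lean on these libraries where they do the work, as an engineer would, in place of code of your own. Each camera call takes 0.05 s, during which the arm holds its last target. There are 200 camera calls.

## Working session

There is one attempt and no reset: what is moved stays moved. The work goes in short steps, Python scripts to look and compute and a shell command to move; the robot and the scene stay as the last step left them, time stands still between calls to the robot, and variables do not carry over. Pictures are saved under pics/ and viewed, at most 10 in all, crops included, and the job is handed in when it is done.

```bash
ls; mkdir -p pics; python3 - <<'E'
from station import *
import cv2, numpy as np
s=state(); print(s)
for n in("top","side"):
    im=capture(n); cv2.imwrite(f"pics/{n}0.png",im[:,:,::-1]); p=camera_params(n); print(n,p)
E
```

```text
pics
{'t': 0.0, 'joint_positions': array([ 9.42876213e-01,  1.59043672e-01,  1.59819308e+00, -1.64104023e-05,
        1.38622508e+00, -2.10085074e-01]), 'qd': array([ 9.44912398e-04,  2.00098827e-03, -5.88553957e-05,  6.98541380e-04,
        1.71957958e-03,  5.31004250e-04]), 'tau': array([-4.85275959e-04, -3.85578132e+01, -3.22108340e+01,  6.99933968e-02,
        3.79893591e-02, -1.47723567e-04]), 'tool_pos': array([0.23299241, 0.52504513, 0.23564153]), 'tool_rot': array([-3.72870189e-04,  2.07399508e-01,  9.78255882e-01, -8.57023354e-04]), 'contact_force': array([ 0.13477096,  0.02157738, -0.34372288]), 'ft_torque': array([ 0.03435489, -0.00488693, -0.00168573]), 'grasp_force': 0.0, 'gripper_width': 0.09209437767965284}
top {'fx': 386.87969787137615, 'fy': 386.87969787137615, 'cx': 281.2537962729643, 'cy': 210.01009171952978, 'world_from_camera': array([[ 0.0101684 , -0.99572496,  0.09180641,  0.39145084],
       [-0.99981736, -0.01160985, -0.01518053,  0.0835265 ],
       [ 0.01618149, -0.09163528, -0.99566115,  1.21868358],
       [ 0.        ,  0.        ,  0.        ,  1.        ]])}
side {'fx': 388.5794914591454, 'fy': 388.5794914591454, 'cx': 286.067920004761, 'cy': 212.51182512298246, 'world_from_camera': array([[ 0.99373804, -0.07418148,  0.08355729,  0.43930429],
       [-0.111508  , -0.70605356,  0.6993242 , -0.58127681],
       [ 0.00711902, -0.70426236, -0.70990411,  0.70736404],
       [ 0.        ,  0.        ,  0.        ,  1.        ]])}
```

View pics/top0.png

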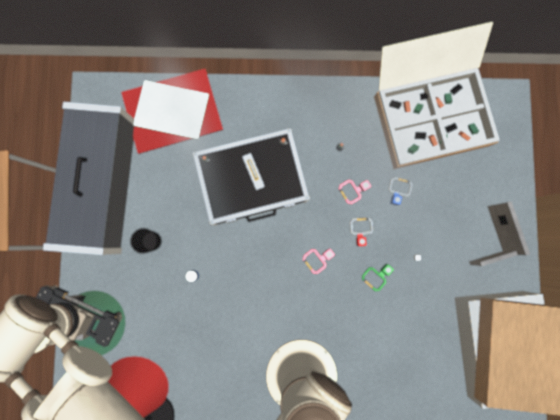

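View pics/side0.png

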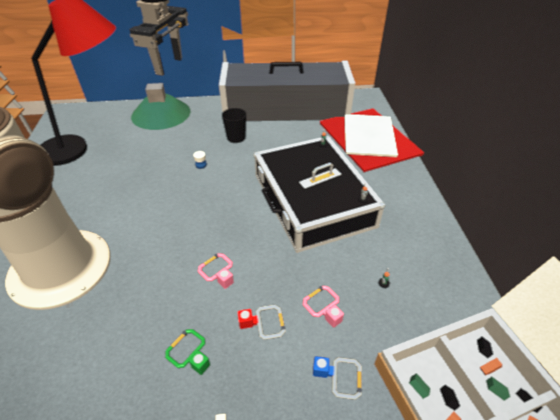

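The top view shows the red block at (361,241), with its loop and gate straight above it at about (362,219). The D-ring plate is on the lid around (253,172), and the case handle is at (262,215). The side view shows the red block at (246,318), its loop at (270,321) and the ring arch at (322,172).

```bash
cat > h.py <<'E'
from station import *
import cv2, numpy as np
from scipy.spatial.transform import Rotation as R
def ray(n,uv,p=None):
    p=p or camera_params(n); T=np.array(p["world_from_camera"])
    d=T[:3,:3]@np.array([(uv[0]-p["cx"])/p["fx"],(uv[1]-p["cy"])/p["fy"],1]); return T[:3,3],d
def onz(n,uv,z,p=None):
    o,d=ray(n,uv,p); return o+d*(z-o[2])/d[2]
def blobs(im,lo,hi,amin=4,box=None):
    m=cv2.inRange(cv2.cvtColor(im,cv2.COLOR_RGB2HSV),lo,hi)
    if box: k=np.zeros_like(m); k[box[1]:box[3],box[0]:box[2]]=255; m&=k
    n,_,st,c=cv2.connectedComponentsWithStats(m)
    return [(st[i,4],c[i].round(1),st[i,:4]) for i in range(1,n) if st[i,4]>=amin]
def yaw():
    r=R.from_quat(np.roll(state()["tool_rot"],-1)).as_matrix(); return r
E
python3 - <<'E'
from h import *
t=cv2.imread("pics/top0.png")[:,:,::-1].copy(); s=cv2.imread("pics/side0.png")[:,:,::-1].copy()
for b in blobs(t,(0,190,120),(6,255,255),10,(340,210,380,255)): print("red",b,onz("top",b[1],.03))
for b in blobs(t,(12,90,80),(32,255,255),3,(345,205,380,235)): print("gate",b,onz("top",b[1],.005))
for uv in [(195,153),(292,131),(308,199),(212,222)]: print("case",onz("top",uv,.08))
a=cv2.resize(t[120:230,190:315],None,fx=4,fy=4,interpolation=2); b=cv2.resize(s[145:215,270:360],None,fx=4,fy=4,interpolation=2)
out=np.zeros((500,800,3),np.uint8); b=cv2.resize(b,(300,233)); out[:440,:500]=a; out[:233,500:]=b
cv2.imwrite("pics/crop.png",out[:,:,::-1])
print(yaw(), [k for k in dir() if 'nose' in k])
E
```

```text
gate (np.int32(6), array([360.5, 219. ]), array([358, 219,   6,   1], dtype=int32)) [ 0.47779792 -0.18526866  0.005     ]
case [0.66437036 0.32545254 0.08      ]
case [0.73596    0.03620536 0.08      ]
case [ 0.53017554 -0.01286693  0.08      ]
case [0.45868426 0.26936523 0.08      ]
[[-9.13991823e-01  4.05731397e-01 -9.90495286e-04]
 [ 4.05732451e-01  9.13990884e-01 -1.35685507e-03]
 [ 3.54784961e-04 -1.64203052e-03 -9.99998589e-01]] ['nose_length']
```

View pics/crop.png

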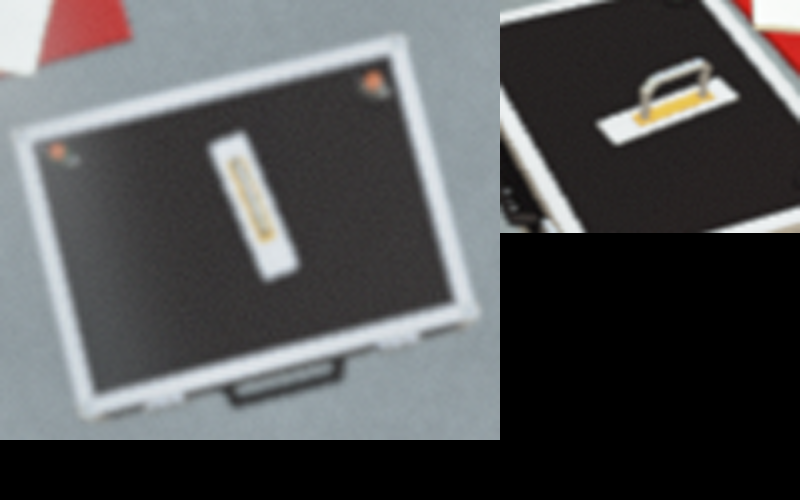

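The crop shows the plate's axis running from about (228,140) to (282,272), with the slot and ring inside it. The ring's yaw is about 0.39 rad. I'll move over the red hook and look closer with the wrist camera.

```bash
python3 -m inch '[{"translation":[2,-4.4,0],"rot":[0,0,0.05],"grip":0},{"translation":[4,-8.8,0],"rot":[0,0,0.1],"grip":0},{"translation":[6,-13.2,0],"rot":[0,0,0.15],"grip":0},{"translation":[8,-17.6,0],"rot":[0,0,0.2],"grip":0},{"translation":[10,-22,0],"rot":[0,0,0.25],"grip":0}]' 30
python3 -m inch '[{"translation":[1.2,-4.8,0],"rot":[0,0,0.05],"grip":0},{"translation":[2.4,-9.6,0],"rot":[0,0,0.1],"grip":0},{"translation":[3.6,-14.4,0],"rot":[0,0,0.15],"grip":0},{"translation":[4.8,-19.2,0],"rot":[0,0,0.17],"grip":0},{"translation":[6,-24,0],"rot":[0,0,0.17],"grip":0}]'
python3 -m inch '[{"translation":[0,-4.8,0],"rot":[0,0,0],"grip":0},{"translation":[0,-9.6,0],"rot":[0,0,0],"grip":0},{"translation":[0,-14.4,0],"rot":[0,0,0],"grip":0},{"translation":[0,-19.2,0],"rot":[0,0,0],"grip":0},{"translation":[0,-24,0],"rot":[0,0,0],"grip":0}]'
python3 - <<'E'
from h import *
p=camera_params("wrist"); im=capture("wrist"); cv2.imwrite("pics/w1.png",im[:,:,::-1]); np.save("w1.npy",p,allow_pickle=True)
s=state(); print(s["t"],s["tool_pos"],yaw().round(3),nose_length,p["world_from_camera"].round(3))
E
```

```text
t: 0.6
tool_pos: [0.3334, 0.3037, 0.2362]
tool_rot: [-0.0, 0.082, 0.997, -0.0]
contact_force: [0.7, 0.7, 0.2]
gripper_width: 0.0918
grasp_force: 0.0
t: 1.1
tool_pos: [0.3931, 0.0636, 0.2365]
tool_rot: [0.0, -0.001, 1.0, 0.0]
contact_force: [1.2, 0.9, 0.2]
gripper_width: 0.0921
grasp_force: 0.0
t: 1.6
tool_pos: [0.3927, -0.1764, 0.2364]
tool_rot: [0.0, -0.001, 1.0, 0.0]
contact_force: [1.8, -0.3, -0.2]
gripper_width: 0.0919
grasp_force: 0.0
1.65 [ 0.39234328 -0.18264913  0.23660103] [[-1.     0.003 -0.   ]
 [ 0.003  1.    -0.005]
 [ 0.    -0.005 -1.   ]] 0.022 [[-0.002  0.955  0.296  0.309]
 [ 1.     0.002  0.001 -0.176]
 [ 0.001  0.296 -0.955  0.385]
 [ 0.     0.     0.     1.   ]]
```

View pics/w1.png

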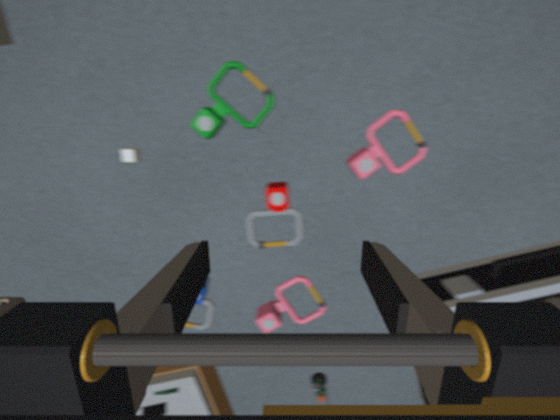

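The wrist view shows the red block at (277,196), its loop below it with side bars at x≈250 and 299, and the gate at (273,244). The hook's x is close to world +x. Now measuring it.

```bash
python3 - <<'E'
from h import *
p=np.load("w1.npy",allow_pickle=True).item(); im=cv2.imread("pics/w1.png")[:,:,::-1].copy()
m=cv2.inRange(cv2.cvtColor(im,cv2.COLOR_RGB2HSV),(0,120,60),(8,255,255))|cv2.inRange(cv2.cvtColor(im,cv2.COLOR_RGB2HSV),(172,120,60),(180,255,255))
m[:, :250]=0; m[:,310:]=0; m[:175]=0; m[225:]=0
c=max(cv2.findContours(m,0,2)[0],key=cv2.contourArea); print(cv2.boundingRect(c),cv2.minAreaRect(c))
for b in blobs(im,(0,0,140),(180,70,255),8,(265,185,290,212)): print("dot",b,onz("wrist",b[1],.032,p))
for b in blobs(im,(12,110,90),(30,255,255),8,(250,230,300,255)): print("gate",b,onz("wrist",b[1],.005,p))
x,y,w,h=cv2.boundingRect(c); print("blk y",onz("wrist",(x,y+h/2),.032,p),onz("wrist",(x+w,y+h/2),.032,p))
# loop bars
g=cv2.cvtColor(im,cv2.COLOR_RGB2GRAY); 
for r in (224,234): print(r,g[r,240:310].tolist())
v=im[205:255,240:310]; cv2.imwrite("pics/w1c.png",cv2.resize(v,None,fx=8,fy=8,interpolation=2)[:,:,::-1])
E
```

```text
(266, 182, 23, 30) ((276.858642578125, 196.803466796875), (28.982873916625977, 21.50878143310547), 85.2363510131836)
dot (np.int32(121), array([276.9, 198.5]), array([271, 193,  13,  12], dtype=int32)) [ 0.40805848 -0.18557972  0.032     ]
dot (np.int32(10), array([287.2, 210.4]), array([285, 209,   5,   3], dtype=int32)) [ 0.42284681 -0.17331498  0.032     ]
gate (np.int32(93), array([273.8, 243.7]), array([263, 241,  22,   6], dtype=int32)) [ 0.47835622 -0.19075177  0.005     ]
blk y [ 0.40624333 -0.19845952  0.032     ] [ 0.40618554 -0.17126031  0.032     ]
224 [115, 111, 113, 110, 119, 124, 127, 128, 132, 129, 130, 121, 120, 118, 111, 109, 109, 114, 115, 111, 112, 113, 113, 112, 113, 113, 112, 116, 113, 114, 109, 115, 113, 107, 110, 108, 113, 112, 113, 112, 110, 110, 114, 111, 111, 109, 117, 114, 114, 112, 112, 117, 116, 118, 121, 122, 130, 132, 132, 128, 127, 127, 122, 115, 110, 111, 111, 108, 111, 110]
234 [111, 116, 118, 112, 117, 114, 123, 127, 127, 130, 132, 127, 125, 122, 114, 111, 107, 108, 112, 109, 109, 109, 111, 110, 112, 109, 111, 114, 112, 113, 116, 117, 114, 115, 111, 115, 115, 109, 108, 113, 112, 108, 112, 112, 111, 114, 111, 110, 106, 107, 109, 109, 106, 112, 111, 120, 121, 127, 135, 132, 134, 127, 123, 118, 116, 108, 112, 110, 106, 111]
```

View pics/w1c.png

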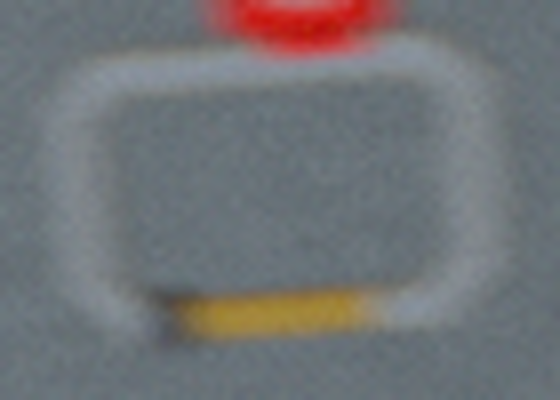

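The zoom shows the hinge at the left end of the gate and the bars tilted by about -0.09 in the picture. The hook's yaw is therefore about +0.08 rad, with the grip at about (0.408, -0.185).

```bash
python3 -m inch '[{"translation":[0.5,-0.3,-4],"rot":[0,0,0.04],"grip":40},{"translation":[1.0,-0.6,-8],"rot":[0,0,0.08],"grip":60},{"translation":[1.5,-0.8,-12],"rot":[0,0,0.08],"grip":60},{"translation":[1.5,-0.8,-13],"rot":[0,0,0.08],"grip":60},{"translation":[1.5,-0.8,-13],"rot":[0,0,0.08],"grip":60}]' 40
python3 - <<'E'
from h import *
p=camera_params("wrist"); im=capture("wrist"); cv2.imwrite("pics/w2.png",im[:,:,::-1])
m=cv2.inRange(cv2.cvtColor(im,cv2.COLOR_RGB2HSV),(0,120,60),(8,255,255))|cv2.inRange(cv2.cvtColor(im,cv2.COLOR_RGB2HSV),(172,120,60),(180,255,255))
c=max(cv2.findContours(m,0,2)[0],key=cv2.contourArea); print(cv2.boundingRect(c),cv2.minAreaRect(c))
x,y,w,h=cv2.boundingRect(c)
for b in blobs(im,(0,0,140),(180,70,255),20,(x,y,x+w,y+h)): print("dot",b,onz("wrist",b[1],.032,p))
for b in blobs(im,(12,110,90),(30,255,255),30): print("gate",b,onz("wrist",b[1],.005,p))
s=state(); print(s["t"],s["tool_pos"],yaw().round(3))
E
```

```text
t: 2.15
tool_pos: [0.4071, -0.1813, 0.1053]
tool_rot: [-0.002, -0.041, 0.999, 0.001]
contact_force: [-0.3, 1.0, 0.4]
gripper_width: 0.07
grasp_force: 0.0
(266, 201, 34, 43) ((282.5, 222.0), (42.0, 33.0), 90.0)
dot (np.int32(315), array([282.7, 227.6]), array([273, 218,  20,  20], dtype=int32)) [ 0.40850623 -0.18246109  0.032     ]
gate (np.int32(400), array([261.8,  39.7]), array([245,  21,  35,  39], dtype=int32)) [ 0.27556189 -0.20847471  0.005     ]
gate (np.int32(337), array([495.9, 142.2]), array([485, 125,  22,  36], dtype=int32)) [ 0.33290997 -0.01905422  0.005     ]
gate (np.int32(225), array([272.1, 288. ]), array([255, 285,  34,   7], dtype=int32)) [ 0.47845685 -0.18661735  0.005     ]
gate (np.int32(698), array([435.9, 352.3]), array([418, 322,  29,  60], dtype=int32)) [ 0.53731966 -0.02067227  0.005     ]
gate (np.int32(324), array([128.8, 357.2]), array([124, 327,  13,  55], dtype=int32)) [ 0.5673646  -0.32203516  0.005     ]
gate (np.int32(50), array([328.4, 368.9]), array([324, 366,   9,   8], dtype=int32)) [ 0.56598793 -0.12379864  0.005     ]
2.2 [ 0.40833992 -0.18230228  0.10714338] [[-0.997 -0.082 -0.   ]
 [-0.082  0.997  0.   ]
 [ 0.     0.    -1.   ]]
```

```bash
python3 -m inch '[{"translation":[0,0,-3],"rot":[0,0,0],"grip":60},{"translation":[0,0,-6],"rot":[0,0,0],"grip":60},{"translation":[0,0,-7.5],"rot":[0,0,0],"grip":60},{"translation":[0,0,-8.1],"rot":[0,0,0],"grip":60},{"translation":[0,0,-8.1],"rot":[0,0,0],"grip":60}]' 40
python3 -m inch '[{"translation":[0,0,0],"rot":[0,0,0],"grip":255},{"translation":[0,0,0],"rot":[0,0,0],"grip":255},{"translation":[0,0,0],"rot":[0,0,0],"grip":255},{"translation":[0,0,0],"rot":[0,0,0],"grip":255},{"translation":[0,0,0],"rot":[0,0,0],"grip":255}]' 40
python3 -m inch '[{"translation":[0,0,0],"rot":[0,0,0],"grip":255},{"translation":[0,0,0],"rot":[0,0,0],"grip":255},{"translation":[0,0,1],"rot":[0,0,0],"grip":255},{"translation":[0,0,3],"rot":[0,0,0],"grip":255},{"translation":[0,0,3],"rot":[0,0,0],"grip":255}]' 40
```

```text
t: 2.7
tool_pos: [0.4092, -0.1831, 0.0269]
tool_rot: [0.001, -0.041, 0.999, -0.001]
contact_force: [0.5, -0.0, 1.1]
gripper_width: 0.0702
grasp_force: 0.0
t: 3.2
tool_pos: [0.4084, -0.1826, 0.0258]
tool_rot: [0.0, -0.041, 0.999, -0.0]
contact_force: [0.3, -0.8, -0.5]
gripper_width: 0.0322
grasp_force: 0.0
t: 3.7
tool_pos: [0.4099, -0.1838, 0.058]
tool_rot: [0.002, -0.041, 0.999, -0.002]
contact_force: [0.6, -0.4, -1.0]
gripper_width: 0.0258
grasp_force: 40.0
```

```bash
python3 -m inch '[{"translation":[0,0,4.5],"rot":[0,0,0],"grip":255},{"translation":[0,0,9],"rot":[0,0,0],"grip":255},{"translation":[0.5,1,13.5],"rot":[0,0,0.03],"grip":255},{"translation":[1.5,3.5,17.4],"rot":[0,0,0.06],"grip":255},{"translation":[3.5,7,17.4],"rot":[0,0,0.1],"grip":255}]' 40
python3 -m inch '[{"translation":[2.5,3.5,0],"rot":[0,0,0.05],"grip":255},{"translation":[5,7,0],"rot":[0,0,0.1],"grip":255},{"translation":[7.5,10.5,0],"rot":[0,0,0.15],"grip":255},{"translation":[10,14,0],"rot":[0,0,0.2],"grip":255},{"translation":[12.5,17.5,0],"rot":[0,0,0.21],"grip":255}]' 40
python3 -m inch '[{"translation":[2.5,3.5,0],"rot":[0,0,0],"grip":255},{"translation":[5,7,0],"rot":[0,0,0],"grip":255},{"translation":[7.2,9.8,0],"rot":[0,0,0],"grip":255},{"translation":[7.2,9.8,0],"rot":[0,0,0],"grip":255},{"translation":[7.2,9.8,0],"rot":[0,0,0],"grip":255}]' 40
python3 - <<'E'
from h import *
p=camera_params("wrist"); im=capture("wrist"); cv2.imwrite("pics/w3.png",im[:,:,::-1]); np.save("w3.npy",p,allow_pickle=True)
s=state(); print(s["t"],s["tool_pos"],yaw().round(3),p["world_from_camera"].round(3))
E
```

```text
t: 4.2
tool_pos: [0.4462, -0.1144, 0.2358]
tool_rot: [0.005, -0.09, 0.996, -0.004]
contact_force: [0.8, -0.2, -1.9]
gripper_width: 0.0258
grasp_force: 40.0
t: 4.7
tool_pos: [0.5688, 0.0642, 0.2287]
tool_rot: [-0.0, -0.196, 0.981, 0.0]
contact_force: [0.8, -1.1, -0.8]
gripper_width: 0.0259
grasp_force: 40.0
t: 5.2
tool_pos: [0.6399, 0.1608, 0.2281]
tool_rot: [-0.001, -0.195, 0.981, -0.0]
contact_force: [0.3, -1.3, -2.2]
gripper_width: 0.026
grasp_force: 40.0
5.25 [0.63975456 0.16005001 0.22862888] [[-0.924 -0.382 -0.002]
 [-0.382  0.924 -0.001]
 [ 0.002  0.    -1.   ]] [[-0.384  0.883  0.271  0.562]
 [ 0.923  0.367  0.113  0.129]
 [ 0.     0.293 -0.956  0.377]
 [ 0.     0.     0.     1.   ]]
```

View pics/w3.png

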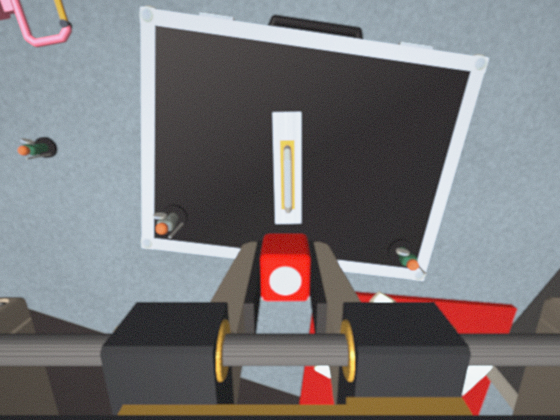

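The wrist view clearly shows the plate at columns 272–302, rows 111–223. The ring's top bar runs from about (287,147) to (288,213), nearly parallel to the tool. Now measuring it.

```bash
python3 - <<'E'
from h import *
p=np.load("w3.npy",allow_pickle=True).item(); im=cv2.imread("pics/w3.png")[:,:,::-1].copy()
hsv=cv2.cvtColor(im,cv2.COLOR_RGB2HSV)
box=(262,100,312,235)
m=np.zeros(im.shape[:2],np.uint8); m[100:232,262:312]=255
pl=(hsv[...,2]>120).astype(np.uint8)*255&m
c=max(cv2.findContours(pl,0,2)[0],key=cv2.contourArea); r=cv2.minAreaRect(c); print("plate",r)
bp=[onz("wrist",q,.081,p) for q in cv2.boxPoints(r)]; bp=np.array(bp)[:,:2]; print(bp.round(4), bp.mean(0))
e=[bp[i]-bp[i-1] for i in range(4)]; print([(np.linalg.norm(v).round(4),np.arctan2(v[1],v[0]).round(3)) for v in e])
# yellow region; ring = non-yellow inside
ye=cv2.inRange(hsv,(15,90,90),(35,255,255))&m
c=max(cv2.findContours(ye,0,2)[0],key=cv2.contourArea); hull=np.zeros_like(m); cv2.fillConvexPoly(hull,cv2.convexHull(c),255)
print("slot",cv2.boundingRect(c))
rg=hull&~ye; c=max(cv2.findContours(rg,0,2)[0],key=cv2.contourArea); print("ring",cv2.boundingRect(c),cv2.minAreaRect(c))
x,y,w,h=cv2.boundingRect(c)
for z in (.1145,.118): print(z,onz("wrist",(x+w/2,y),z,p),onz("wrist",(x+w/2,y+h),z,p))
v=im[100:235,255:320]; cv2.imwrite("pics/w3c.png",cv2.resize(v,None,fx=4.4,fy=4.4,interpolation=2)[:,:,::-1])
E
```

```text
plate ((286.4999694824219, 167.5), (112.99998474121094, 28.999996185302734), 90.0)
[[0.5667 0.1179]
 [0.5566 0.1424]
 [0.6574 0.1861]
 [0.6687 0.1589]] [0.61234958 0.15131367]
[(np.float64(0.1099), np.float64(-2.76)), (np.float64(0.0265), np.float64(1.965)), (np.float64(0.1099), np.float64(0.409)), (np.float64(0.0295), np.float64(-1.177))]
slot (281, 141, 13, 68)
ring (283, 146, 9, 63) ((287.0, 177.0), (62.0, 8.0), 90.0)
0.1145 [0.58723394 0.1415459  0.1145    ] [0.63822407 0.16288819 0.1145    ]
0.118 [0.58690365 0.14137611 0.118     ] [0.63721306 0.16243348 0.118     ]
```

View pics/w3c.png

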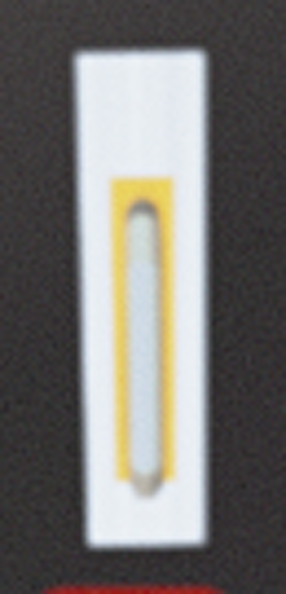

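```bash
python3 - <<'E'
from h import *
p=np.load("w3.npy",allow_pickle=True).item()
f=lambda u,v,z: onz("wrist",(255+u/4.4,100+v/4.4),z,p)[:2]
a=(f(75,52,.081)+f(207,52,.081))/2; b=(f(88,546,.081)+f(207,546,.081))/2; print("plate",a,b,np.arctan2(*(b-a)[::-1]))
a=f(144,265,.118); b=f(147,470,.118); print("bar",a,b,np.arctan2(*(b-a)[::-1]))
n=f(143,200,.08); fa=f(147,495,.112); print("near face",n,"far end",fa,np.linalg.norm(fa-n))
s=state(); print(s["tool_pos"])
E
```

```text
plate [0.5621053  0.13087989] [0.66236296 0.17442239] 0.40972638067540795
bar [0.59766612 0.14608691] [0.6350602  0.16239489] 0.41124427935771896
near face [0.59001974 0.14302285] far end [0.64168177 0.16524549] 0.05623887545544438
[0.63975456 0.16005001 0.22862888]
```

Ring: yaw 0.410 rad, near leg at u≈0.601 and v≈-0.104 in ring axes. I'll stage in front of the near leg and then descend to lid height.

```bash
python3 -m inch '[{"translation":[-4,-1.6,0],"rot":[0,0,0.018],"grip":255},{"translation":[-8,-3.2,0],"rot":[0,0,0.018],"grip":255},{"translation":[-12,-4.8,0],"rot":[0,0,0.018],"grip":255},{"translation":[-13.4,-5.4,-2],"rot":[0,0,0.018],"grip":255},{"translation":[-13.4,-5.4,-5],"rot":[0,0,0.018],"grip":255}]' 40
python3 -m inch '[{"translation":[0,0,-3],"rot":[0,0,0],"grip":255},{"translation":[0,0,-5],"rot":[0,0,0],"grip":255},{"translation":[0,0,-6.3],"rot":[0,0,0],"grip":255},{"translation":[0,0,-6.3],"rot":[0,0,0],"grip":255},{"translation":[0,0,-6.3],"rot":[0,0,0],"grip":255}]' 40
python3 - <<'E'
from h import *
s=state(); r=yaw(); a=np.arctan2(-r[1,0],-r[0,0]); t=s["tool_pos"]; c,sn=np.cos(.41),np.sin(.41)
print(t,a,"u",c*t[0]+sn*t[1],"v",c*t[1]-sn*t[0],s["contact_force"])
im=capture("side"); v=im[125:225,250:370]; cv2.imwrite("pics/s4.png",cv2.resize(v,None,fx=5,fy=5,interpolation=2)[:,:,::-1])
E
```

```text
t: 5.75
tool_pos: [0.5055, 0.1048, 0.1813]
tool_rot: [0.002, -0.203, 0.979, -0.001]
contact_force: [1.6, 0.0, -1.5]
gripper_width: 0.0256
grasp_force: 40.0
t: 6.25
tool_pos: [0.5067, 0.1061, 0.1175]
tool_rot: [0.001, -0.203, 0.979, -0.0]
contact_force: [0.2, 0.6, -1.9]
gripper_width: 0.0259
grasp_force: 40.0
[0.50673081 0.10610983 0.11746579] 0.40957542225167026 u 0.5070297482373898 v -0.10467209000011977 [ 0.22656147  0.60969512 -1.89479225]
```

View pics/s4.png

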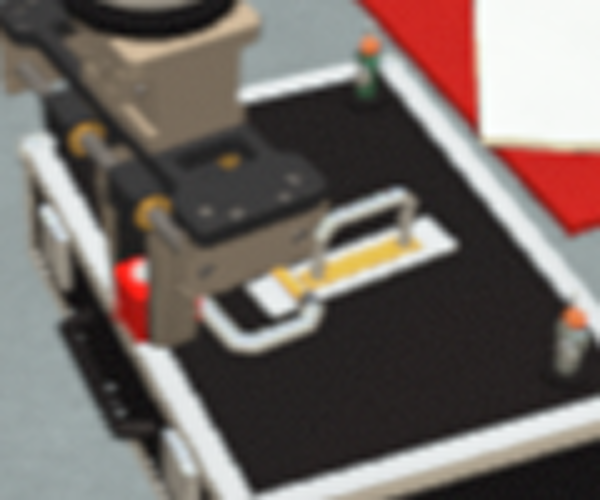

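The side view shows the hook level just above the lid. Its gate end is at about (300,290), just short of the near leg's foot at (318,275). I'll lower it and start pressing along the ring's x.

```bash
cat > q.py <<'E'
from h import *
s=state(); t=s["tool_pos"]; f=s["contact_force"]; c,sn=np.cos(.41),np.sin(.41)
print("t%.2f u %.4f v %.4f z %.4f  Fu %.1f Fv %.1f Fz %.1f"%(s["t"],c*t[0]+sn*t[1],c*t[1]-sn*t[0],t[2],c*f[0]+sn*f[1],c*f[1]-sn*f[0],f[2]))
E
python3 -m inch '[{"translation":[0,0,-0.4],"rot":[0,0,0],"grip":255},{"translation":[0,0,-0.7],"rot":[0,0,0],"grip":255},{"translation":[0.18,0.12,-0.7],"rot":[0,0,0],"grip":255},{"translation":[0.46,0.24,-0.7],"rot":[0,0,0],"grip":255},{"translation":[0.92,0.44,-0.7],"rot":[0,0,0],"grip":255}]' 40 >/dev/null; python3 q.py
python3 -m inch '[{"translation":[0.18,0.08,0],"rot":[0,0,0],"grip":255},{"translation":[0.37,0.16,0],"rot":[0,0,0],"grip":255},{"translation":[0.55,0.24,0],"rot":[0,0,0],"grip":255},{"translation":[0.73,0.32,0],"rot":[0,0,0],"grip":255},{"translation":[0.92,0.4,0],"rot":[0,0,0],"grip":255}]' 40 >/dev/null; python3 q.py
```

```text
t6.80 u 0.5174 v -0.1037 z 0.1097  Fu 0.5 Fv 0.2 Fz -1.8
t7.30 u 0.5269 v -0.1037 z 0.1095  Fu -1.3 Fv -0.0 Fz -0.7
```

```bash
for i in 1; do python3 -m inch '[{"translation":[0.14,0.06,0],"rot":[0,0,0],"grip":255},{"translation":[0.28,0.12,0],"rot":[0,0,0],"grip":255},{"translation":[0.41,0.18,0],"rot":[0,0,0],"grip":255},{"translation":[0.55,0.24,0],"rot":[0,0,0],"grip":255},{"translation":[0.69,0.3,0],"rot":[0,0,0],"grip":255}]' 40 >/dev/null; python3 q.py; done
python3 -m inch '[{"translation":[0.14,0.06,0],"rot":[0,0,0],"grip":255},{"translation":[0.28,0.12,0],"rot":[0,0,0],"grip":255},{"translation":[0.41,0.18,0],"rot":[0,0,0],"grip":255},{"translation":[0.55,0.24,0],"rot":[0,0,0],"grip":255},{"translation":[0.69,0.3,0],"rot":[0,0,0],"grip":255}]' 40 >/dev/null; python3 q.py
```

```text
t7.80 u 0.5336 v -0.1038 z 0.1094  Fu -4.9 Fv -0.3 Fz 1.8
t8.30 u 0.5404 v -0.1036 z 0.1091  Fu -6.5 Fv -0.7 Fz 1.2
```

```bash
python3 -m inch '[{"translation":[0.14,0.06,0],"rot":[0,0,0],"grip":255},{"translation":[0.28,0.12,0],"rot":[0,0,0],"grip":255},{"translation":[0.41,0.18,0],"rot":[0,0,0],"grip":255},{"translation":[0.55,0.24,0],"rot":[0,0,0],"grip":255},{"translation":[0.69,0.3,0],"rot":[0,0,0],"grip":255}]' 40 >/dev/null; python3 q.py
python3 -m inch '[{"translation":[0.09,0.04,0],"rot":[0,0,0],"grip":255},{"translation":[0.18,0.08,0],"rot":[0,0,0],"grip":255},{"translation":[0.28,0.12,0],"rot":[0,0,0],"grip":255},{"translation":[0.37,0.16,0],"rot":[0,0,0],"grip":255},{"translation":[0.46,0.2,0],"rot":[0,0,0],"grip":255}]' 40 >/dev/null; python3 q.py
```

```text
t8.80 u 0.5466 v -0.1031 z 0.1080  Fu -8.9 Fv 0.1 Fz 0.1
t9.30 u 0.5513 v -0.1033 z 0.1076  Fu -8.7 Fv -1.7 Fz -1.4
```

```bash
python3 -m inch '[{"translation":[0.05,0.02,0],"rot":[0,0,0],"grip":255},{"translation":[0.14,0.06,0],"rot":[0,0,0],"grip":255},{"translation":[0.23,0.1,0],"rot":[0,0,0],"grip":255},{"translation":[0.32,0.14,0],"rot":[0,0,0],"grip":255},{"translation":[0.37,0.16,0],"rot":[0,0,0],"grip":255}]' 40 >/dev/null; python3 q.py
python3 -m inch '[{"translation":[0.05,0.02,0],"rot":[0,0,0],"grip":255},{"translation":[0.14,0.06,0],"rot":[0,0,0],"grip":255},{"translation":[0.23,0.1,0],"rot":[0,0,0],"grip":255},{"translation":[0.32,0.14,0],"rot":[0,0,0],"grip":255},{"translation":[0.37,0.16,0],"rot":[0,0,0],"grip":255}]' 40 >/dev/null; python3 q.py
```

```text
t9.80 u 0.5556 v -0.1037 z 0.1078  Fu -7.7 Fv -2.4 Fz -1.4
t10.30 u 0.5620 v -0.1056 z 0.1091  Fu -0.6 Fv -8.9 Fz -2.0
```

```bash
python3 -m inch '[{"translation":[0.05,0.02,0],"rot":[0,0,0],"grip":255},{"translation":[0.1,0.04,0],"rot":[0,0,0],"grip":255},{"translation":[0.15,0.07,0],"rot":[0,0,0],"grip":255},{"translation":[0.2,0.09,0],"rot":[0,0,0],"grip":255},{"translation":[0.25,0.11,0],"rot":[0,0,0],"grip":255}]' 40 >/dev/null; python3 q.py
python3 - <<'E'
from h import *
im=capture("side"); v=im[125:225,250:370]; cv2.imwrite("pics/s5.png",cv2.resize(v,None,fx=6,fy=6,interpolation=2)[:,:,::-1])
E
```

```text
t10.80 u 0.5656 v -0.1036 z 0.1096  Fu -0.2 Fv -0.6 Fz -0.9
```

View pics/s5.png

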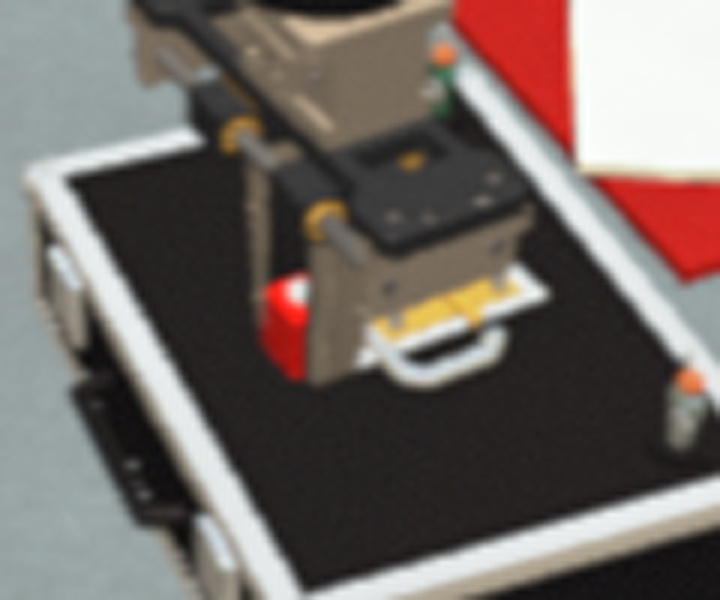

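The side view shows the loop around the near leg at (400,320) and the gate across the slot at (470,310). The far leg is outside, and the forces fell to zero, so the gate has snapped shut. Now the tug: I'll take up the slack first, then slide the ring slowly back to its stop.

```bash
python3 -m inch '[{"translation":[-0.37,-0.16,0],"rot":[0,0,0],"grip":255},{"translation":[-0.73,-0.32,0],"rot":[0,0,0],"grip":255},{"translation":[-1.1,-0.48,0],"rot":[0,0,0],"grip":255},{"translation":[-1.47,-0.64,0],"rot":[0,0,0],"grip":255},{"translation":[-1.83,-0.8,0],"rot":[0,0,0],"grip":255}]' 40 >/dev/null; python3 q.py
python3 -m inch '[{"translation":[-0.09,-0.04,0],"rot":[0,0,0],"grip":255},{"translation":[-0.18,-0.08,0],"rot":[0,0,0],"grip":255},{"translation":[-0.28,-0.12,0],"rot":[0,0,0],"grip":255},{"translation":[-0.37,-0.16,0],"rot":[0,0,0],"grip":255},{"translation":[-0.46,-0.2,0],"rot":[0,0,0],"grip":255}]' 40 >/dev/null; python3 q.py
```

```text
t11.35 u 0.5450 v -0.1038 z 0.1096  Fu 0.2 Fv -0.7 Fz -0.7
t11.85 u 0.5405 v -0.1038 z 0.1097  Fu 1.5 Fv -0.2 Fz -1.7
```

```bash
python3 -m inch '[{"translation":[-0.09,-0.04,0],"rot":[0,0,0],"grip":255},{"translation":[-0.18,-0.08,0],"rot":[0,0,0],"grip":255},{"translation":[-0.28,-0.12,0],"rot":[0,0,0],"grip":255},{"translation":[-0.37,-0.16,0],"rot":[0,0,0],"grip":255},{"translation":[-0.46,-0.2,0],"rot":[0,0,0],"grip":255}]' 40 >/dev/null; python3 q.py
```

```text
t12.35 u 0.5354 v -0.1038 z 0.1097  Fu 2.3 Fv 1.0 Fz -1.6
```

```bash
python3 -m inch '[{"translation":[-0.09,-0.04,0],"rot":[0,0,0],"grip":255},{"translation":[-0.18,-0.08,0],"rot":[0,0,0],"grip":255},{"translation":[-0.28,-0.12,0],"rot":[0,0,0],"grip":255},{"translation":[-0.37,-0.16,0],"rot":[0,0,0],"grip":255},{"translation":[-0.37,-0.16,0],"rot":[0,0,0],"grip":255}]' 40 >/dev/null; python3 q.py
```

```text
t12.85 u 0.5312 v -0.1038 z 0.1096  Fu 0.7 Fv 1.1 Fz -1.9
```

```bash
python3 -m inch '[{"translation":[-0.09,-0.04,0],"rot":[0,0,0],"grip":255},{"translation":[-0.18,-0.08,0],"rot":[0,0,0],"grip":255},{"translation":[-0.28,-0.12,0],"rot":[0,0,0],"grip":255},{"translation":[-0.37,-0.16,0],"rot":[0,0,0],"grip":255},{"translation":[-0.37,-0.16,0],"rot":[0,0,0],"grip":255}]' 40 >/dev/null; python3 q.py
```

```text
t13.35 u 0.5272 v -0.1038 z 0.1096  Fu 0.6 Fv 1.1 Fz -1.0
```

Now smaller steps of 2 mm per call.

```bash
python3 -m inch '[{"translation":[-0.05,-0.02,0],"rot":[0,0,0],"grip":255},{"translation":[-0.09,-0.04,0],"rot":[0,0,0],"grip":255},{"translation":[-0.14,-0.06,0],"rot":[0,0,0],"grip":255},{"translation":[-0.18,-0.08,0],"rot":[0,0,0],"grip":255},{"translation":[-0.18,-0.08,0],"rot":[0,0,0],"grip":255}]' 40 >/dev/null; python3 q.py
```

```text
t13.85 u 0.5253 v -0.1038 z 0.1096  Fu 0.2 Fv 0.1 Fz -1.1
```

```bash
python3 -m inch '[{"translation":[-0.05,-0.02,0],"rot":[0,0,0],"grip":255},{"translation":[-0.09,-0.04,0],"rot":[0,0,0],"grip":255},{"translation":[-0.14,-0.06,0],"rot":[0,0,0],"grip":255},{"translation":[-0.18,-0.08,0],"rot":[0,0,0],"grip":255},{"translation":[-0.18,-0.08,0],"rot":[0,0,0],"grip":255}]' 40 >/dev/null; python3 q.py
```

```text
t14.35 u 0.5233 v -0.1038 z 0.1096  Fu 0.9 Fv 1.2 Fz -1.7
```

```bash
python3 -m inch '[{"translation":[-0.05,-0.02,0],"rot":[0,0,0],"grip":255},{"translation":[-0.09,-0.04,0],"rot":[0,0,0],"grip":255},{"translation":[-0.14,-0.06,0],"rot":[0,0,0],"grip":255},{"translation":[-0.18,-0.08,0],"rot":[0,0,0],"grip":255},{"translation":[-0.18,-0.08,0],"rot":[0,0,0],"grip":255}]' 40 >/dev/null; python3 q.py
```

```text
t14.85 u 0.5214 v -0.1038 z 0.1096  Fu 0.9 Fv 0.3 Fz -1.3
```

```bash
python3 -m inch '[{"translation":[-0.05,-0.02,0],"rot":[0,0,0],"grip":255},{"translation":[-0.09,-0.04,0],"rot":[0,0,0],"grip":255},{"translation":[-0.14,-0.06,0],"rot":[0,0,0],"grip":255},{"translation":[-0.18,-0.08,0],"rot":[0,0,0],"grip":255},{"translation":[-0.18,-0.08,0],"rot":[0,0,0],"grip":255}]' 40 >/dev/null; python3 q.py
```

```text
t15.35 u 0.5204 v -0.1038 z 0.1098  Fu 6.2 Fv -0.2 Fz -3.6
```

```bash
python3 -m inch '[{"translation":[-0.05,-0.02,0],"rot":[0,0,0],"grip":255},{"translation":[-0.05,-0.02,0],"rot":[0,0,0],"grip":255},{"translation":[-0.09,-0.04,0],"rot":[0,0,0],"grip":255},{"translation":[-0.09,-0.04,0],"rot":[0,0,0],"grip":255},{"translation":[-0.09,-0.04,0],"rot":[0,0,0],"grip":255}]' 40 >/dev/null; python3 q.py
```

```text
t15.85 u 0.5201 v -0.1039 z 0.1098  Fu 9.4 Fv 0.5 Fz -6.8
```

```bash
python3 -m inch '[{"translation":[0,0,0],"rot":[0,0,0],"grip":255},{"translation":[0,0,0],"rot":[0,0,0],"grip":255},{"translation":[0,0,0],"rot":[0,0,0],"grip":255},{"translation":[0,0,0],"rot":[0,0,0],"grip":255},{"translation":[0,0,0],"rot":[0,0,0],"grip":255}]' 40 >/dev/null; python3 q.py
```

```text
t16.35 u 0.5201 v -0.1039 z 0.1098  Fu 9.1 Fv 0.5 Fz -4.8
```

The gate holds at about 9–10 N. Now I'll relax, set the hook down on the lid and release it.

```bash
python3 -m inch '[{"translation":[0.2,0.09,0],"rot":[0,0,0],"grip":255},{"translation":[0.5,0.22,0],"rot":[0,0,0],"grip":255},{"translation":[0.92,0.4,0],"rot":[0,0,0],"grip":255},{"translation":[0.92,0.4,-0.15],"rot":[0,0,0],"grip":255},{"translation":[0.92,0.4,-0.3],"rot":[0,0,0],"grip":255}]' 40 >/dev/null; python3 q.py
```

```text
t16.85 u 0.5283 v -0.1038 z 0.1063  Fu -0.6 Fv -0.0 Fz -1.5
```

```bash
python3 -m inch '[{"translation":[0,0,0],"rot":[0,0,0],"grip":255},{"translation":[0,0,0],"rot":[0,0,0],"grip":255},{"translation":[0,0,-0.04],"rot":[0,0,0],"grip":255},{"translation":[0,0,-0.04],"rot":[0,0,0],"grip":255},{"translation":[0,0,-0.04],"rot":[0,0,0],"grip":255}]' 40 >/dev/null; python3 q.py
```

```text
t17.35 u 0.5285 v -0.1039 z 0.1063  Fu -0.5 Fv 0.4 Fz -1.4
```

```bash
python3 -m inch '[{"translation":[0,0,-0.03],"rot":[0,0,0],"grip":255},{"translation":[0,0,-0.06],"rot":[0,0,0],"grip":255},{"translation":[0,0,-0.06],"rot":[0,0,0],"grip":255},{"translation":[0,0,-0.06],"rot":[0,0,0],"grip":255},{"translation":[0,0,-0.06],"rot":[0,0,0],"grip":255}]' 40 >/dev/null; python3 q.py
python3 -m inch '[{"translation":[0,0,0],"rot":[0,0,0],"grip":170},{"translation":[0,0,0],"rot":[0,0,0],"grip":140},{"translation":[0,0,0],"rot":[0,0,0],"grip":110},{"translation":[0,0,0],"rot":[0,0,0],"grip":100},{"translation":[0,0,0],"rot":[0,0,0],"grip":100}]' 40
python3 -m inch '[{"translation":[0,0,0.5],"rot":[0,0,0],"grip":100},{"translation":[0,0,1.5],"rot":[0,0,0],"grip":100},{"translation":[0,0,4],"rot":[0,0,0],"grip":100},{"translation":[0,0,8],"rot":[0,0,0],"grip":100},{"translation":[0,0,12],"rot":[0,0,0],"grip":100}]'
python3 -m inch '[{"translation":[4,1.7,1],"rot":[0,0,0],"grip":100},{"translation":[8,3.4,2],"rot":[0,0,0],"grip":100},{"translation":[12,5.1,3],"rot":[0,0,0],"grip":100},{"translation":[12,5.1,3],"rot":[0,0,0],"grip":100},{"translation":[12,5.1,3],"rot":[0,0,0],"grip":100}]'
python3 - <<'E'
from h import *
im=capture("wrist"); cv2.imwrite("pics/w6.png",im[60:300,150:420][:,:,::-1].repeat(2,0).repeat(2,1))
E
```

```text
t17.85 u 0.5286 v -0.1039 z 0.1057  Fu -0.7 Fv -0.2 Fz 0.1
t: 18.35
tool_pos: [0.5261, 0.1154, 0.1056]
tool_rot: [0.0, -0.204, 0.979, -0.0]
contact_force: [-0.9, -0.2, 1.0]
gripper_width: 0.0556
grasp_force: 0.0
t: 18.85
tool_pos: [0.5257, 0.1154, 0.2274]
tool_rot: [-0.0, -0.204, 0.979, 0.0]
contact_force: [1.2, -0.3, -0.3]
gripper_width: 0.0557
grasp_force: 0.0
t: 19.35
tool_pos: [0.6463, 0.1666, 0.2555]
tool_rot: [-0.0, -0.204, 0.979, -0.0]
contact_force: [-0.2, 0.1, -0.1]
gripper_width: 0.056
grasp_force: 0.0
```

View pics/w6.png

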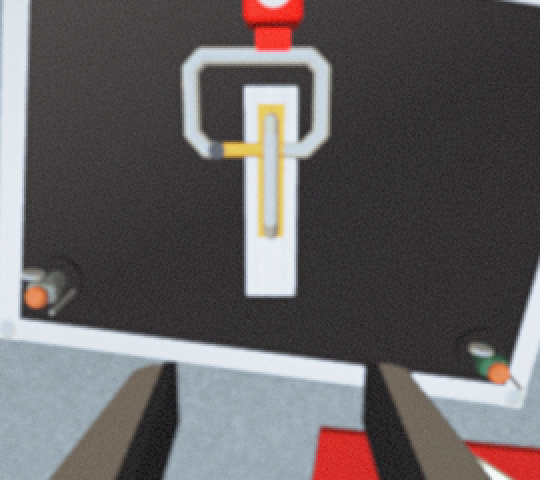

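The wrist view shows the hook lying flat with its gate shut at (235,149). The near leg at (270,115) is inside the loop and the far leg at (270,230) is outside. Both figures are still standing and nothing touches the robot, so I'm handing in.

```bash
python3 -c "
from station import *
print(close_job())"
```

```text
the job is handed in; nothing more can be done
None
```

The red hook is clipped onto the D-ring's near leg with the far leg outside; the shut gate held a tug of about 9–10 N, the hook lies released and flat on the lid, and I handed the job in at about 19 s.

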